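Close the bayonet plug of a watch pressure tester

ROBOT

A 7-joint arm with a two-finger parallel gripper is mounted at the origin on the work surface. World frame = base frame: x ahead of the robot, y to its left, z up, the work surface at z = 0. Lengths are in mm, angles in rad, forces in N, time in s.
With the tool pointing down it reaches from about 350 to 900 mm from the base axis. Payload 19.9 kg.
Tool frame: the origin (TCP) lies midway between the tips of the shut fingers; the grasp point (between the pads) lies 19 mm behind it; z points along the fingers, x is the direction in which the jaws open and shut, and the axes are right-handed (so a half turn about z gives the same grasp; the last joint's range is limited). The gripper opens to 94 mm and grips with 3 to 60 N. Pads are 16 mm wide; open, the fingers measure 119 mm over their backs; the gripper's body (75 mm by 177 mm) begins 78 mm behind the grasp point.
Start: joints at [-1.266, 0.417, -0.01, 1.614, 0.005, 1.111, -0.053], TCP at [212.42, 587.772, 205.425] pointing down, gripper open.
Joint ranges: [-2.81, 2.81], [-0.39, 2.02], [-1.27, 1.25], [0.06, 2.57], [-1.19, 4.33], [0.19, 2], [-2.82, 2.82]. Speed limits (rad/s): [1.89, 1.89, 2.39, 2.39, 3.01, 3.01, 3.01].

INTERFACE

Orientations are given as a unit quaternion [x, y, z, w].
In Python, from station import ctrl, get_image, calibration gives the robot as it stands. The module is installed in compiled form; this text tells all that it offers.
- The arm moves only by the shell command python3 -m jog 'ROWS'. ROWS is a JSON object of lists of equal length, an entry for each row: "twist": the turn, a rotation vector about the tool's x, y, z in degrees, a list of three; "translation": the shift along the tool's x, y, z in mm, a list of three; "fingers": the opening, from -1 (shut) to 1 (fully open). In form: {"twist": [[wx, wy, wz], ...], "translation": [[x, y, z], ...], "fingers": [fingers, ...]}. A call has 1 to 20 rows; each row shifts and turns the pose as measured when the row begins, along the tool's axes as they then stand; what a row does not reach is not made up. A row lasts 1/8 s, in which the tool goes at most 62.5 mm and 10.7 degrees, less where a joint would pass 70% of its speed; a pose out of reach is approached as far as the arm can. A call is refused whole if a number of a shift passes 62.5 or a number of a turn 10.7, either way. A call with a gripper value outside its range is refused whole. The fingers move at their own pace and stop on an object; the grip force is fixed at half the most. Time passes only in rows, so rows that do not move let the fingers close. It gives the time, the measured TCP pose, the force and the opening at its end, in the units of the state.
- ctrl.read_state(): the state, without advancing time (a new reading comes with each control period).
- get_image(name): name is "scene" or "top"; returns (picture, depth): 420x560x3 uint8, red, green, blue; 420x560 float32, mm along the optical axis (not along the pixel's ray), 0 where there is no reading.
- calibration(name): a dict with "mtx" (3x3 intrinsics, pixels), "cam_to_world" (4x4, takes a point from camera to world coordinates). Camera axes: x right, y down, z forward; pixel columns grow to the right and rows downward; lengths in mm; the calibration is good to about 2 mm. A picture is of the moment at which its call begins. calibration takes no time and is no camera call.
- ctrl.finish_job(): hands the job in, once; it reports no verdict.
The state is a dict: "time_s": time; "joint_positions": joint angles; "joint_vel": joint speeds; "joint_efforts": joint torques, N m; "position": TCP position; "ee_rot": TCP orientation; "contact_force": force on the tool from outside, world axes, zero at the start; "moment": the same for the moment, N m; "finger_gap": finger opening in mm.
Only numpy, scipy, OpenCV 4.12 (cv2) and the standard library are available. Lean on these libraries where they do the work, as an engineer would, in place of code of your own. Each camera call takes 0.05 s, during which the arm holds its last target.

TASK

Lever up the orange dust cover of the blue pressure tester with the blade of the case knife (keep the fingers off the cover) and swing it right back until it stays open, then lay the knife back on the green mat. Take the bayonet plug by its yellow bar, lower its brass lugs through the two slots of the tester's mouth, push it down against the spring and turn it a quarter turn clockwise (seen from above) to the stop. Finish while still gripping the plug and holding it turned and pressed fully down, and leave the other things on the bench undisturbed.

Things in the scene. Friction and masses are not known exactly. Their poses are not given: they have to be found in the camera images.
- tester: Blue pressure tester, fixed to the table (place and yaw vary). Origin under the mouth's centre, z up, same axes as mouth. It reaches from x = -62 to +78 mm, y = -75 to +75 mm, 75 mm high; its front ledge (x from -62 to -38) is only 65 mm high. Flat gauge on its top at y = +54 mm, 4 mm high.
- mouth (a point): Centre of the round mouth in the tester's top, level with its aluminium rim, 75 mm above the table. z up. Bore 44 mm across, with two slots 15 mm wide along this point's +x and -x, reaching 31 mm from the centre. The rim is 6 mm thick, the chamber floor 17 mm below the rim top. The cover hides it at first.
- plunger (a joint): Brass spring pin, 12 mm across, in the middle of the mouth: how far it is pressed in (m). 0: its top is 7 mm below the rim; 0.010: level with the chamber floor, plug fully down. It pushes back with 3 N at first, 10 N when fully in.
- cover (a joint): Angle of the orange dust cover, 0 = shut flat over the mouth, growing as it swings up and away over the tester's back to its limit of 2.4 rad. 80 g, no latch, light hinge: it falls shut by itself before about 75 degrees and falls fully open by itself once past about 105 degrees.
- cover_hinge (a point): Middle of the cover's hinge line, 46 mm along the mouth's +x from the mouth's centre, 3 mm above the rim; this point turns with the cover: its -x points along the cover from the hinge to the free edge, y lies along the hinge line, z out of its outer face.
- cover_lip (a point): Middle of the cover's free front edge, 96 mm from the hinge line, in the middle of its 4 mm thickness; moves with the cover. The cover is 84 mm wide (y). Shut, its underside is 1 mm above the rim and its last 12 mm overhang the front ledge, leaving a gap 11 mm high that is open to the front (the mouth's -x side) for a blade.
- knife_grip (a point): Case knife lying flat on the mat: point on its wooden handle near the balance point, half-way up (9 mm above the mat). x points to the blade. Handle from 75 mm behind to 35 mm ahead of it, 14 mm wide, 18 mm high; steel blade from 35 to 105 mm ahead, 14 mm wide (y), 2 mm thick, at half the handle's height. 60 g.
- knife_tip (a point): Middle of the knife's square blade tip, 105 mm ahead of knife_grip along x.
- mat: Green work mat, 240 mm (x) by 180 mm (y) by 2 mm, fixed to the table; origin at the centre of its underside. The knife starts on its left (+y) half and must be put back on it; a screwdriver lies on its other half.
- plug_grip (a point): Bayonet plug, standing upright on the table: centre of its yellow grip bar, 46 mm above the plug's foot. The bar is 36 mm long (x), 14 mm wide (y) and stands from 22 to 70 mm above the foot (full height 70 mm). The bar runs along x, in line with the brass lugs. About 130 g (varies).
- plug_foot (a point): Centre of the plug's underside, axes as plug_grip. Body 40 mm across, 22 mm high, foot chamfered; two brass lugs along +x and -x reach 28 mm from the axis, 9 mm wide, 0 to 6 mm above the foot. Either way round fits. With the foot 12 to 17 mm below the rim it turns under it, clockwise only, 90 degrees to a stop (5 degrees play); let go, it rises to 12 mm.
- screwdriver: bystander: screwdriver, 150 mm, on the mat beside the knife
- oil_jar: bystander: amber jar, 40 mm across, 55 mm high
- cushion: bystander: black rubber casing cushion, 52 mm across, 20 mm high
- loupe: bystander: black eyeglass loupe, 36 mm across, 32 mm high
- battery_carton: bystander: brown carton, 50 x 90 x 40 mm
- parts_cup: bystander: green glass cup, 56 mm across, 30 mm high
- brass_weight: bystander: brass cylinder, 32 mm across, 30 mm high
There are look-alikes about, which are no part of the job. Leave any red look-alike of the part that bears plug_grip alone.

How it is judged:
By the outcome, as a careful person would: the job done as asked, in the order asked, and still so for the second after the job is handed in, while the arm keeps its last pose, push and grip.
It also fails if it takes over 72 s, if anything falls off the work surface, if the arm or the gripper's body presses on something with over 40 N, if the wrist force passes 120 N, or if a joint passes its speed limit or range.

## Working session

There is one attempt and no reset: what is moved stays moved. The work goes in short steps, Python scripts to look and compute and a shell command to move; the robot and the scene stay as the last step left them, time stands still between calls to the robot, and variables do not carry over. Pictures are saved under pics/ and viewed, and the job is handed in when it is done.

```bash
mkdir -p pics; ls
python3 - <<'E'
from station import ctrl,get_image,calibration
import cv2,numpy as np
print(ctrl.read_state())
for n in("scene","top"):
    p,d=get_image(n); cv2.imwrite(f"pics/{n}0.png",p[:,:,::-1]); np.savez(f"{n}0.npz",p=p,d=d)
    c=calibration(n); print(n,np.round(c["mtx"],1).tolist(),np.round(c["cam_to_world"],3).tolist())
E
```

```text
pics
{'time_s': 0.0, 'joint_positions': array([-1.26545278,  0.41796614, -0.01033641,  1.61415237,  0.00472878,
        1.11069305, -0.05304248]), 'joint_vel': array([ 2.64193165e-04,  1.25136823e-03, -3.07026989e-04, -5.47409046e-04,
       -6.37306730e-05,  1.35384507e-03, -1.68478224e-03]), 'joint_efforts': array([-3.33184515e-03, -8.51253462e+01,  6.37069065e-01, -4.25987220e+01,
       -4.88847925e-02,  1.86603691e-02,  1.21757157e-04]), 'position': array([212.33334372, 587.43731535, 204.83919341]), 'ee_rot': array([ 8.18511474e-01,  5.74489869e-01, -4.58034955e-04,  3.83958023e-04]), 'contact_force': array([-0.07132753, -0.38403069,  0.06117361]), 'moment': array([-0.01875004, -0.02918443, -0.03982786]), 'finger_gap': 93.78072297743755}
scene [[499.9, 0.0, 277.6], [0.0, 499.9, 207.6], [0.0, 0.0, 1.0]] [[-0.448, 0.519, -0.727, 1370.185], [0.894, 0.239, -0.38, 412.408], [-0.023, -0.82, -0.571, 754.201], [0.0, 0.0, 0.0, 1.0]]
top [[490.9, 0.0, 277.0], [0.0, 490.9, 214.4], [0.0, 0.0, 1.0]] [[-0.022, -0.982, 0.19, 253.265], [-1.0, 0.023, 0.002, -38.184], [-0.006, -0.19, -0.982, 1418.296], [0.0, 0.0, 0.0, 1.0]]
```

View pics/scene0.png

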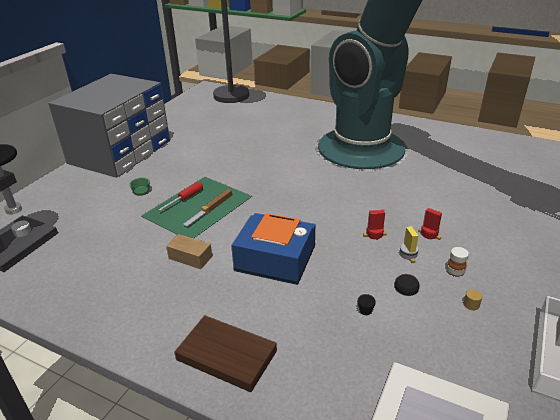

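View pics/top0.png

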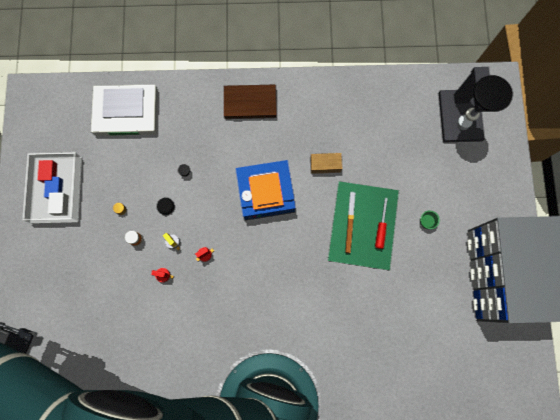

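```bash
cat > h.py <<'E'
import numpy as np,cv2
from station import ctrl,get_image,calibration
def ray(n,u,v):
    c=calibration(n);K=c["mtx"];T=c["cam_to_world"]
    d=T[:3,:3]@np.linalg.solve(K,[u,v,1.]);return T[:3,3],d
def onz(n,u,v,z):
    o,d=ray(n,u,v);return o+d*(z-o[2])/d[2]
def px(n,p):
    c=calibration(n);T=np.linalg.inv(c["cam_to_world"]);q=c["mtx"]@(T[:3,:3]@np.array(p,float)+T[:3,3]);return q[:2]/q[2]
def dep(n,d,u,v):
    o,r=ray(n,u,v);return o+r*d[int(v),int(u)]
def tri(u1,v1,u2,v2):
    "top, scene"
    o1,d1=ray("top",u1,v1);o2,d2=ray("scene",u2,v2);d1=d1/np.linalg.norm(d1);d2=d2/np.linalg.norm(d2)
    A=np.stack([d1,-d2],1);s=np.linalg.lstsq(A,o2-o1,rcond=None)[0];a=o1+d1*s[0];b=o2+d2*s[1];return (a+b)/2,np.linalg.norm(a-b)
def crop(n,p,x0,y0,x1,y1,f,out):
    cv2.imwrite(out,cv2.resize(p[y0:y1,x0:x1,::-1],None,fx=f,fy=f,interpolation=cv2.INTER_CUBIC))
def R():
    from scipy.spatial.transform import Rotation
    return Rotation.from_quat(ctrl.read_state()["ee_rot"])
E
python3 - <<'E'
from h import *
p=np.load("top0.npz")["p"];q=np.load("scene0.npz")["p"]
a=cv2.resize(p[150:280,225:405],None,fx=4,fy=4,interpolation=cv2.INTER_CUBIC)
cv2.imwrite("pics/c1.png",a[:,:,::-1])
crop("top",p,140,220,220,290,8,"pics/c2.png")
crop("scene",q,220,200,330,290,7,"pics/c3.png")
crop("scene",q,355,200,455,275,7,"pics/c4.png")
E
```

```text
(no output)
```

View pics/c1.png

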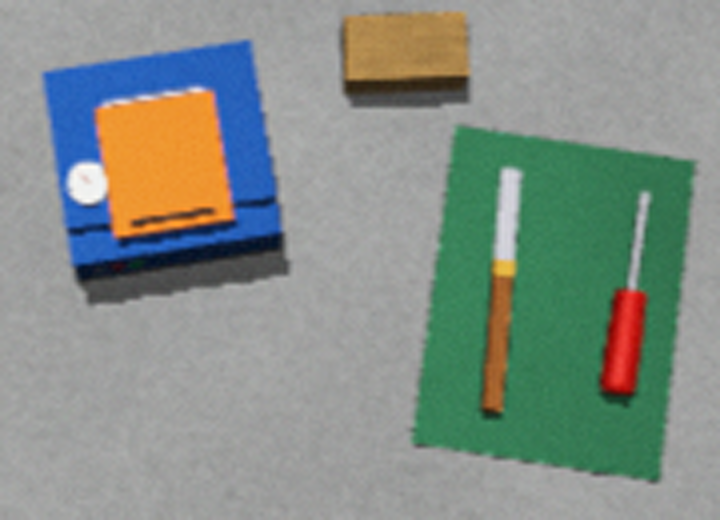

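View pics/c2.png

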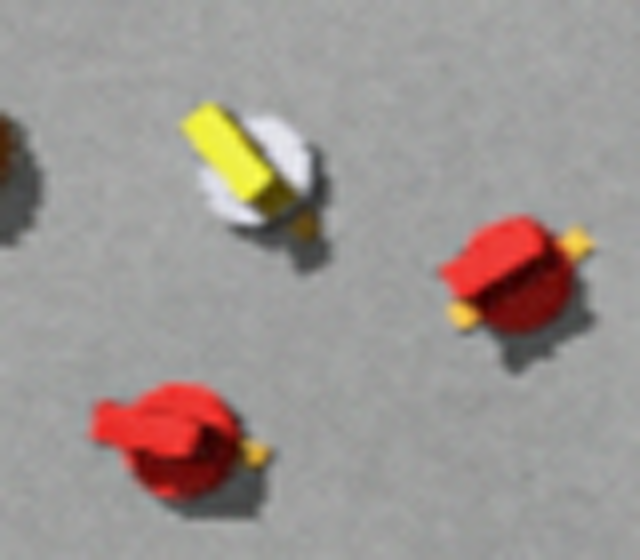

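View pics/c3.png

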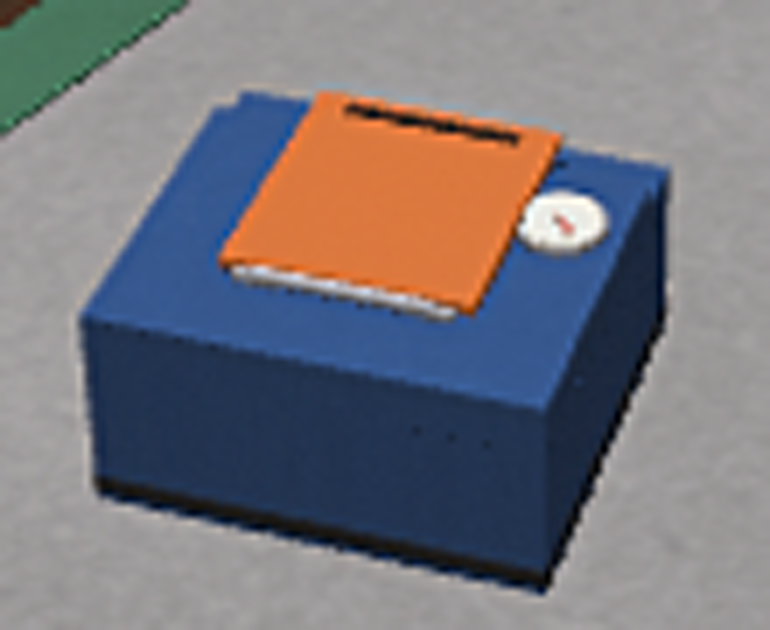

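View pics/c4.png

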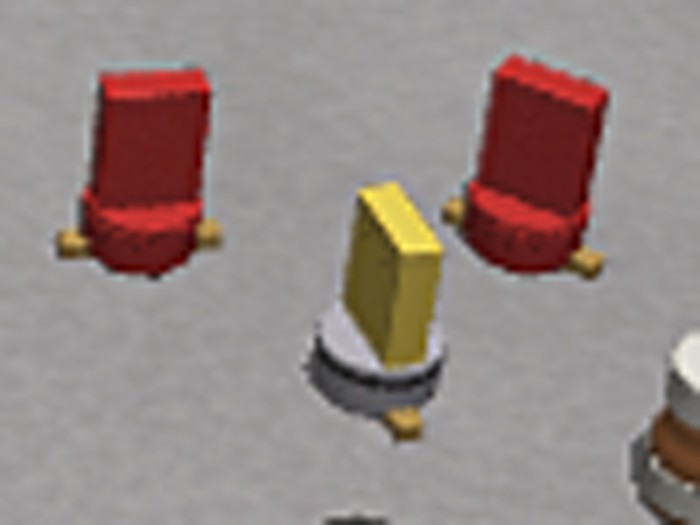

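Run:
```python
from h import *
D={n:np.load(n+"0.npz") for n in("top","scene")}
def rect(n,roi,lo,hi):
    p=D[n]["p"];hsv=cv2.cvtColor(p,cv2.COLOR_RGB2HSV)
    m=cv2.inRange(hsv,lo,hi);z=np.zeros_like(m);x0,y0,x1,y1=roi;z[y0:y1,x0:x1]=m[y0:y1,x0:x1]
    cs,_=cv2.findContours(z,cv2.RETR_EXTERNAL,cv2.CHAIN_APPROX_NONE);c=max(cs,key=cv2.contourArea)
    return c,z
def rep(name,n,roi,lo,hi,z):
    c,m=rect(n,roi,lo,hi)
    w=np.array([onz(n,u,v,z)[:2] for u,v in c[:,0,:]],np.float32)
    r=cv2.minAreaRect(w);b=cv2.boxPoints(r)
    e=[b[1]-b[0],b[2]-b[1]];L=max(e,key=np.linalg.norm)
    print(name,n,"c",np.round(r[0],1),"size",np.round(r[1],1),"long yaw",round(np.degrees(np.arctan2(L[1],L[0]))%180,1),"npx",int((m>0).sum()), "dz",[round(float(dep(n,D[n]["d"],*np.mean(c[:,0,:],0))[2]),1)])
rep("cover","top",(225,150,305,230),(5,150,120),(20,255,255),80)
rep("cover","scene",(220,200,330,290),(5,120,100),(20,255,255),80)
rep("handle","top",(335,215,360,260),(5,100,60),(20,255,255),20)
rep("blade","top",(335,190,362,217),(0,0,140),(180,60,255),12)
rep("knife","scene",(180,190,235,230),(5,100,60),(18,255,255),20)
rep("bartop","top",(155,225,185,255),(25,120,190),(35,255,255),70)
rep("bartop","scene",(395,220,425,260),(24,100,170),(35,255,255),70)
rep("mat","top",(320,170,410,280),(60,60,50),(90,255,255),2)
rep("teall","top",(225,150,305,230),(105,120,150),(120,255,255),75)
```

```text
cover top c [580.9  -5. ] size [93.8 82.5] long yaw 7.6 npx 936 dz [73.7]
cover scene c [583.4  -4.3] size [96.5 85. ] long yaw 7.8 npx 943 dz [79.1]
handle top c [ 458.5 -241.1] size [14.  99.4] long yaw 172.4 npx 170 dz [22.9]
blade top c [ 554.2 -254.6] size [16.3 67.6] long yaw 172.4 npx 153 dz [7.5]
knife scene c [ 475.8 -234.9] size [ 28.  122.3] long yaw 173.0 npx 226 dz [14.9]
bartop top c [453.1 268. ] size [34.3 13.5] long yaw 44.6 npx 59 dz [71.1]
bartop scene c [454.6 268.6] size [34.1 12.1] long yaw 37.3 npx 53 dz [67.8]
mat top c [ 490.8 -287.6] size [179.3 239.6] long yaw 169.8 npx 4267 dz [8.2]
teall top c [604.5  -2.1] size [114.8 148.8] long yaw 97.7 npx 1271 dz [80.6]
```

```bash
cat >> h.py <<'E'
from scipy.spatial.transform import Rotation as Ro
def tgt(p,yaw,pitch=0):
    "remaining turn (tool frame, deg); shift in tool axes now / after the turn. yaw = world yaw of tool x"
    s=ctrl.read_state();A=Ro.from_quat(s["ee_rot"])
    B=Ro.from_euler("z",yaw,degrees=True)*Ro.from_euler("x",180,degrees=True)
    d=np.array(p)-s["position"]
    print("t",round(s["time_s"],2),"pos",np.round(s["position"],1),"turn",np.round((A.inv()*B).as_rotvec(degrees=True),1),"shift now",np.round(A.inv().apply(d),1),"after",np.round(B.inv().apply(d),1),"F",np.round(s["contact_force"],1),"gap",round(s["finger_gap"],1),"q7",round(s["joint_positions"][6],2))
E
python3 -c "
from h import *
tgt([440,250,200],82.4)
for n,u,v in (('red1',204,255),('red2',162,274),('jar',133,238),('cushion',166,206)):print(n,onz('top',u,v,20).round())
"
python3 -m jog '{"twist":[[0,0,-6.2],[0,0,-6.2]],"translation":[[0,0,0],[0,0,0]],"fingers":[0,0]}'
python3 -c "
from h import *
tgt([440,250,200],82.4);tgt([484,-245,100],82.4)"
```

```text
t 0.1 pos [212.3 587.4 204.9] turn [ -0.    0.1 -12.3] shift now [-240.   328.8    5.2] after [-304.4  270.3    4.9] F [-0.5  0.5  0.8] gap 94.1 q7 -0.05
red1 [410. 175.  20.]
red2 [359. 294.  20.]
jar [464. 380.  20.]
cushion [556. 287.  20.]
time_s: 0.35
position: [212.1, 587.1, 204.2]
ee_rot: [0.75, 0.662, -0.001, 0.001]
contact_force: [0.6, -0.2, -0.0]
finger_gap: 77.4
t 0.35 pos [212.1 587.1 204.2] turn [-0.   0.1  0.4] shift now [-306.1  268.1    4.9] after [-304.   270.5    4.2] F [ 0.6 -0.2 -0. ] gap 77.4 q7 0.15
t 0.35 pos [212.1 587.1 204.2] turn [-0.   0.1  0.4] shift now [-791.5  373.4  106. ] after [-788.8  379.6  104.2] F [ 0.6 -0.2 -0. ] gap 77.4 q7 0.15
```

```bash
python3 -m jog '{"twist":[[0,0,0],[0,0,0],[0,0,0],[0,0,0],[0,0,0],[0,0,0],[0,0,0]],"translation":[[-44,38,0],[-44,38,0],[-44,38,0],[-44,38,0],[-44,38,0],[-44,38,0],[-44,38,0]],"fingers":[-0.3,-0.3,-0.3,-0.3,-0.3,-0.3,-0.3]}'
python3 -c "
from h import *
tgt([484,-245,100],82.4)"
```

```text
time_s: 1.23
position: [441.7, 240.9, 202.8]
ee_rot: [0.747, 0.665, -0.002, 0.0]
contact_force: [0.2, 0.7, 0.1]
finger_gap: 32.9
t 1.23 pos [441.7 240.9 202.8] turn [-0.1  0.2  1. ] shift now [-477.4   98.5  104.4] after [-476.1  106.2  102.8] F [0.2 0.7 0.1] gap 32.9 q7 0.93
```

```bash
python3 -m jog '{"twist":[[0,0,0.5],[0,0,0.5],[0,0,0],[0,0,0],[0,0,0],[0,0,0],[0,0,0],[0,0,0],[0,0,0]],"translation":[[-58,12,0],[-58,12,0],[-58,12,0],[-58,12,0],[-58,12,10],[-58,12,20],[-58,13,25],[-58,13,25],[0,0,10]],"fingers":[-0.3,-0.3,-0.3,-0.3,-0.3,-0.3,-0.3,-0.3,-0.3]}'
python3 - <<'E'
from h import *
tgt([484,-245,60],82.4)
for n in("scene","top"):
    p,d=get_image(n); cv2.imwrite(f"pics/{n}1.png",p[:,:,::-1]);np.savez(f"{n}1.npz",p=p,d=d)
p=np.load("scene1.npz")["p"];crop("scene",p,140,150,260,240,6,"pics/s1c.png")
E
```

```text
time_s: 2.35
position: [477.0, -243.1, 115.6]
ee_rot: [0.754, 0.656, -0.002, 0.002]
contact_force: [-0.1, 1.2, 0.5]
finger_gap: 32.9
t 2.35 pos [ 477.  -243.1  115.6] turn [ 0.   0.3 -0.4] shift now [-0.6  7.2 55.6] after [-1.   7.2 55.6] F [-0.1  1.2  0.5] gap 32.9 q7 2.05
```

View pics/s1c.png

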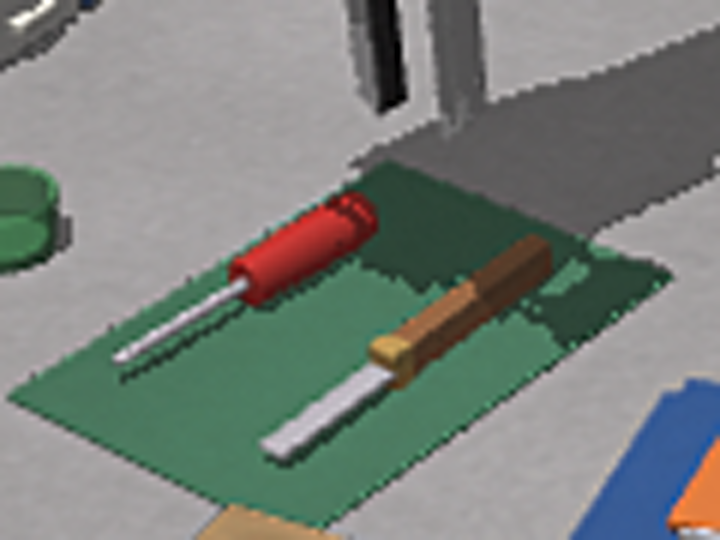

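View pics/top1.png

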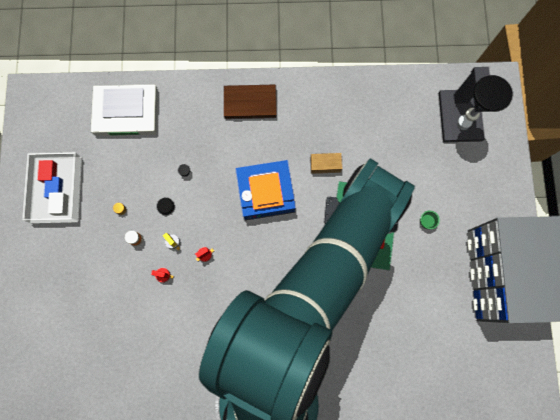

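Run:
```python
from h import *
f=lambda x,y:(140+x/6-.5,150+y/6-.5)
print("tip",onz("scene",*f(279,448),12))
print("rear top",onz("scene",*f(532,242),20))
d=np.array([.991,-.132,0]);g=np.array([484,-245,11.])
for k in(105,70,35,-75):print(k,px("scene",g+k*d+[0,0,9 if k<35 else 1]),px("top",g+k*d+[0,0,9 if k<35 else 1]))
```

```text
tip [ 585.63911318 -256.70880811   12.        ]
rear top [ 416.00722564 -235.98731113   20.        ]
105 [184.72714492 224.47577204] [352.3273814  191.70631602]
70 [194.17861371 217.5150066 ] [351.35964048 203.26599969]
35 [203.28737992 210.80663286] [350.38299524 214.93204552]
-75 [229.65220014 188.76136414] [347.63089175 251.98650964]
```

```bash
python3 -m jog '{"twist":[[0,0,-0.4],[0,0,0],[0,0,0],[0,0,0]],"translation":[[-0.5,6,35],[0,0,35],[0,0,20],[0,0,5]],"fingers":[-0.3,-0.3,-0.3,-0.3]}'
python3 - <<'E'
from h import *
tgt([483,-244.5,5],82.5)
p,d=get_image("scene");crop("scene",p,140,150,260,240,6,"pics/s2c.png")
E
```

```text
time_s: 2.95
position: [486.8, -234.9, 21.2]
ee_rot: [0.748, 0.664, 0.001, 0.002]
contact_force: [-0.4, -0.3, -0.2]
finger_gap: 32.7
t 2.95 pos [ 486.8 -234.9   21.2] turn [0.2 0.  0.7] shift now [-10.   -2.7  16.2] after [-10.1  -2.6  16.2] F [-0.4 -0.3 -0.2] gap 32.7 q7 2.13
```

View pics/s2c.png

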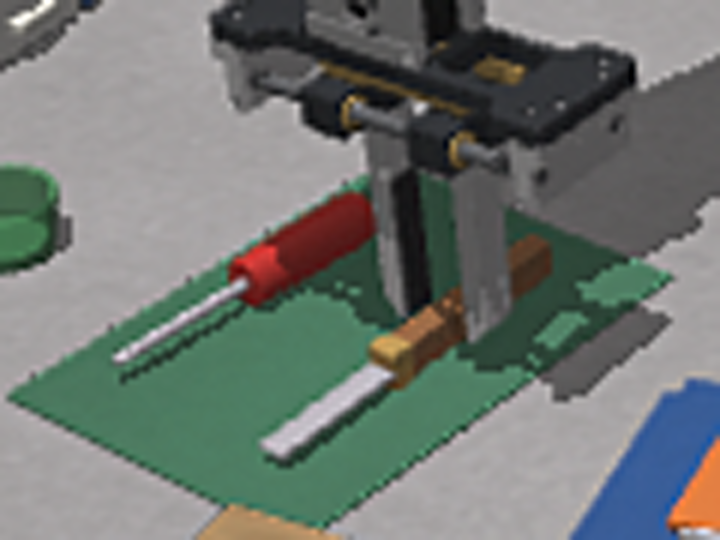

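```bash
python3 -m jog '{"twist":[[0,0,0.6],[0,0,0]],"translation":[[-10,-2,-3],[0,0,0]],"fingers":[-0.3,-0.3]}'
python3 -c "
from h import *
tgt([483,-244.5,5],82.5)"
```

```text
time_s: 3.25
position: [484.6, -245.0, 26.4]
ee_rot: [0.751, 0.66, 0.002, 0.003]
contact_force: [-0.1, -0.3, -0.0]
finger_gap: 32.9
t 3.25 pos [ 484.6 -245.    26.4] turn [0.4 0.1 0.1] shift now [ 0.3 -1.8 21.4] after [ 0.3 -1.7 21.4] F [-0.1 -0.3 -0. ] gap 32.9 q7 2.13
```

```bash
python3 -m jog '{"twist":[[0.3,0,0],[0,0,0],[0,0,0]],"translation":[[0,-1,14],[0,0,6],[0,0,0]],"fingers":[-0.3,-0.3,-0.3]}'
python3 -c "
from h import *
tgt([483,-244.5,5],82.5)"
```

```text
time_s: 3.62
position: [484.0, -244.9, 5.6]
ee_rot: [0.751, 0.66, 0.0, 0.001]
contact_force: [-0.4, 0.2, 0.3]
finger_gap: 32.8
t 3.62 pos [ 484.  -244.9    5.6] turn [0.1 0.1 0.1] shift now [ 0.2 -1.1  0.6] after [ 0.2 -1.1  0.6] F [-0.4  0.2  0.3] gap 32.8 q7 2.15
```

```bash
python3 -m jog '{"twist":[[0,0,0],[0,0,0],[0,0,0],[0,0,0],[0,0,0]],"translation":[[0,-1,1.5],[0,0,0],[0,0,0],[0,0,0],[0,0,0]],"fingers":[-0.3,-1,-1,-1,-1]}'
python3 -c "
from h import *
tgt([483,-244.5,5],82.5)"
python3 -m jog '{"twist":[[0,0,0],[0,0,0],[0,0,0],[0,0,0]],"translation":[[0,0,-10],[0,0,-15],[0,0,-15],[0,0,0]],"fingers":[-1,-1,-1,-1]}'
python3 - <<'E'
from h import *
tgt([483,-244.5,5],82.5)
p,d=get_image("scene");crop("scene",p,140,140,260,230,6,"pics/s3c.png")
E
```

```text
time_s: 4.25
position: [483.1, -244.7, 4.2]
ee_rot: [0.751, 0.66, 0.0, 0.001]
contact_force: [-0.1, -0.5, 0.3]
finger_gap: 13.8
t 4.25 pos [ 483.1 -244.7    4.2] turn [0.1 0.1 0.1] shift now [ 0.2 -0.1 -0.8] after [ 0.2 -0.1 -0.8] F [-0.1 -0.5  0.3] gap 13.8 q7 2.15
time_s: 4.75
position: [483.5, -244.9, 48.0]
ee_rot: [0.751, 0.66, 0.001, 0.002]
contact_force: [0.2, 0.2, -0.1]
finger_gap: 13.9
t 4.75 pos [ 483.5 -244.9   48. ] turn [0.2 0.1 0.1] shift now [ 0.4 -0.7 43. ] after [ 0.3 -0.5 43. ] F [ 0.2  0.2 -0.1] gap 13.9 q7 2.12
```

View pics/s3c.png

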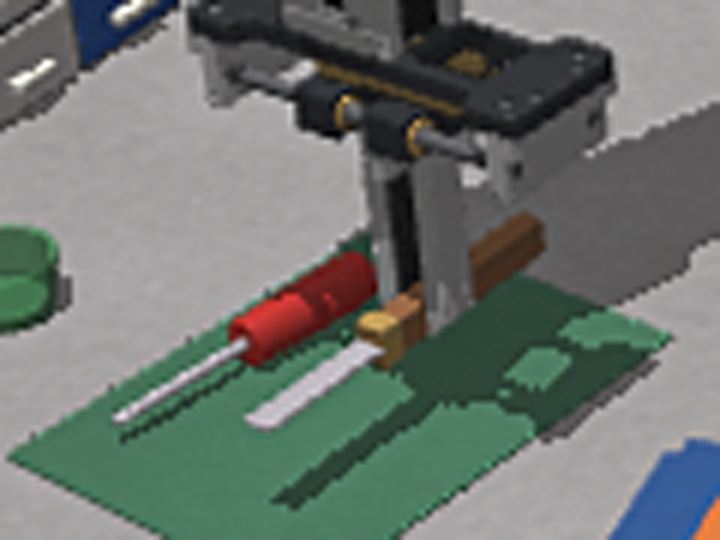

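```bash
python3 -m jog '{"twist":[[0,0,-5],[0,0,-5],[0,0,-5],[0,0,0]],"translation":[[0,-15,-10],[0,-20,-10],[0,-20,0],[0,0,0]],"fingers":[-1,-1,-1,-1]}'
python3 - <<'E'
from h import *
tgt([400,-200,65],97.7);tgt([400,-29,65],97.7)
E
```

```text
time_s: 5.3
position: [426.4, -242.2, 66.8]
ee_rot: [0.656, 0.755, -0.0, 0.001]
contact_force: [1.1, -0.2, -0.1]
finger_gap: 13.8
t 5.3 pos [ 426.4 -242.2   66.8] turn [0.  0.1 0.3] shift now [ 45.5 -20.2   1.7] after [ 45.4 -20.5   1.8] F [ 1.1 -0.2 -0.1] gap 13.8 q7 2.37
t 5.3 pos [ 426.4 -242.2   66.8] turn [0.  0.1 0.3] shift now [214.8   3.7   1.5] after [214.8   2.4   1.8] F [ 1.1 -0.2 -0.1] gap 13.8 q7 2.37
```

```bash
python3 -m jog '{"twist":[[0,0,0.3],[0,0,0],[0,0,0],[0,0,0],[0,0,0],[0,0,0],[0,0,0]],"translation":[[40,-20,0],[45,5,0],[40,5,0],[40,5,0],[35,5,0],[15,2,0],[0,0,0]],"fingers":[-1,-1,-1,-1,-1,-1,-1]}'
python3 - <<'E'
from h import *
tgt([405.6,-28.5,63.7],97.7)
for n in("scene","top"):
    p,d=get_image(n); np.savez(f"{n}2.npz",p=p,d=d)
    if n=="scene": crop(n,p,210,130,330,220,6,"pics/s4s.png")
    else: crop(n,p,210,150,330,240,6,"pics/s4t.png")
E
```

```text
time_s: 6.18
position: [403.8, -21.5, 65.7]
ee_rot: [0.662, 0.749, 0.0, 0.001]
contact_force: [-0.7, -0.5, -1.5]
finger_gap: 13.9
t 6.17 pos [403.8 -21.5  65.7] turn [ 0.1  0.1 -0.7] shift now [-7.2  0.9  2. ] after [-7.2  0.8  2. ] F [-0.7 -0.5 -1.5] gap 13.9 q7 1.8
```

View pics/s4s.png

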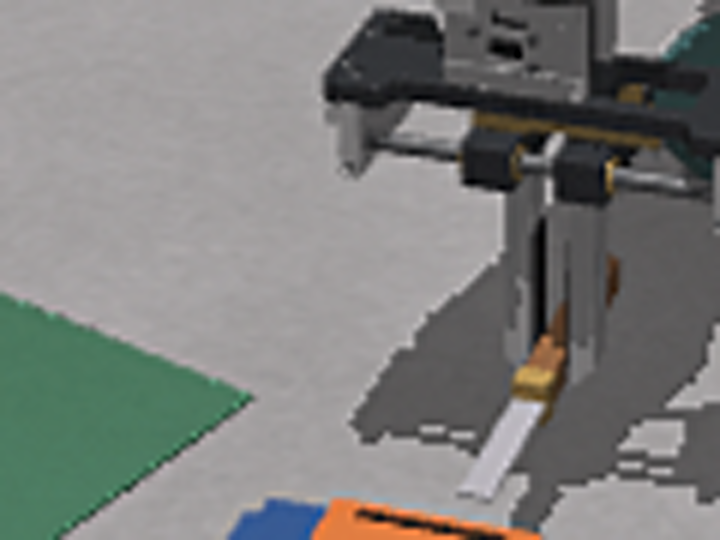

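View pics/s4t.png

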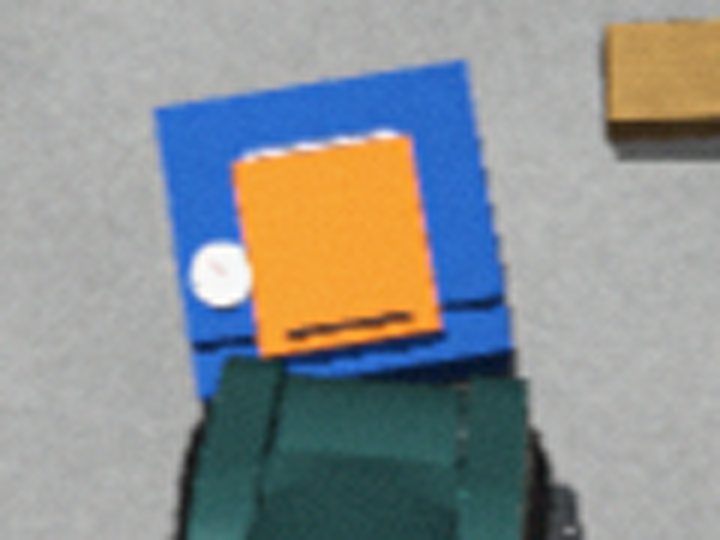

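Run:
```python
from h import *
s=ctrl.read_state();A=Ro.from_quat(s["ee_rot"])
t=s["position"]+A.apply([0,105,-6.8]);print("tip exp",t,px("scene",t))
o,d=ray("scene",289.2,211)
# intersect ray with vertical plane x=tip x
print("ray at tip x", o+d*(t[0]-o[0])/d[0])
for x,y in((320,92),(562,135)):print("cover front corner",onz("scene",220+x/7-.5,200+y/7-.5,80))
for x,y in((262,356),(443,331)):print("top",onz("top",210+x/6-.5,150+y/6-.5,80))
for x,y in((236,161),(408,139)):print("top back",onz("top",210+x/6-.5,150+y/6-.5,80))
```

```text
tip exp [507.82276337 -10.09258413  72.68100622] [288.2128064  211.91257159]
ray at tip x [507.82276337  -7.47823512  76.08678388]
cover front corner [542.15993684 -52.92449188  80.        ]
cover front corner [530.46045598  30.16849248  80.        ]
top [529.47721073  30.03618577  80.        ]
top [539.34846684 -54.20554136  80.        ]
top back [623.31814657  41.02895388  80.        ]
top back [632.07956788 -40.0328591   80.        ]
```

```bash
python3 -m jog '{"twist":[[0,0,-0.6],[0,0,0],[0,0,0],[0,0,0]],"translation":[[-6,0,2],[0,10,0],[0,10,0],[0,0,0]],"fingers":[-1,-1,-1,-1]}'
python3 - <<'E'
from h import *
s=ctrl.read_state();A=Ro.from_quat(s["ee_rot"])
t=s["position"]+A.apply([0,105,-6.8]);print("tip exp",t)
tgt([535.5+7-104,-11.5-14,63.7],97.7)
p,d=get_image("scene");crop("scene",p,230,180,310,240,9,"pics/s5s.png")
E
```

```text
time_s: 6.78
position: [426.3, -28.6, 63.5]
ee_rot: [0.66, 0.751, -0.0, 0.002]
contact_force: [-0.3, 0.2, -1.0]
finger_gap: 13.6
tip exp [530.39465136 -15.17880019  70.54624028]
t 6.78 pos [426.3 -28.6  63.5] turn [ 0.1  0.2 -0.4] shift now [ 1.5 12.5 -0.2] after [ 1.4 12.5 -0.2] F [-0.3  0.2 -1. ] gap 13.6 q7 1.84
```

View pics/s5s.png

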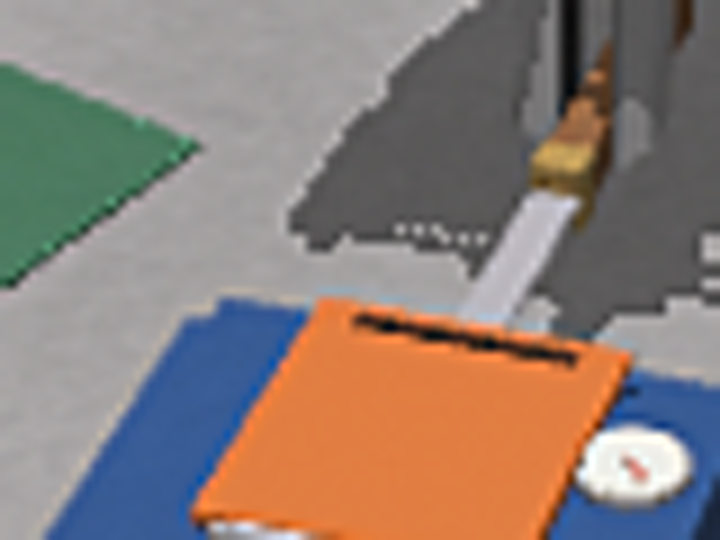

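```bash
python3 -m jog '{"twist":[[0,0,-0.3],[0,0,0],[0,0,0]],"translation":[[0,7,0],[0,4,0],[0,0,0]],"fingers":[-1,-1,-1]}'
python3 -c "
from h import *
tgt([438.5,-25.5,63.7],97.7)"
python3 -m jog '{"twist":[[0,0,0],[0,0,0],[0,0,0]],"translation":[[0,0,-5],[0,0,-6],[0,0,0]],"fingers":[-1,-1,-1]}'
python3 - <<'E'
from h import *
s=ctrl.read_state();A=Ro.from_quat(s["ee_rot"])
t=s["position"]+A.apply([0,105,-6.8]);print("tip exp",t)
tgt([438.5,-25.5,63.7],97.7)
p,d=get_image("scene");crop("scene",p,230,170,310,240,8,"pics/s6s.png")
E
```

```text
time_s: 7.2
position: [437.3, -27.0, 63.5]
ee_rot: [0.658, 0.753, -0.0, 0.002]
contact_force: [-1.0, -0.8, -0.1]
finger_gap: 13.4
t 7.2 pos [437.3 -27.   63.5] turn [ 0.1  0.1 -0. ] shift now [ 1.3  1.4 -0.2] after [ 1.3  1.4 -0.2] F [-1.  -0.8 -0.1] gap 13.4 q7 1.84
time_s: 7.58
position: [437.0, -27.0, 75.4]
ee_rot: [0.658, 0.753, -0.0, 0.002]
contact_force: [1.0, -0.6, -0.7]
finger_gap: 13.7
tip exp [541.03623244 -12.92655427  82.37827486]
t 7.58 pos [437.  -27.   75.4] turn [ 0.1  0.1 -0. ] shift now [ 1.3  1.7 11.7] after [ 1.2  1.7 11.7] F [ 1.  -0.6 -0.7] gap 13.7 q7 1.83
```

View pics/s6s.png

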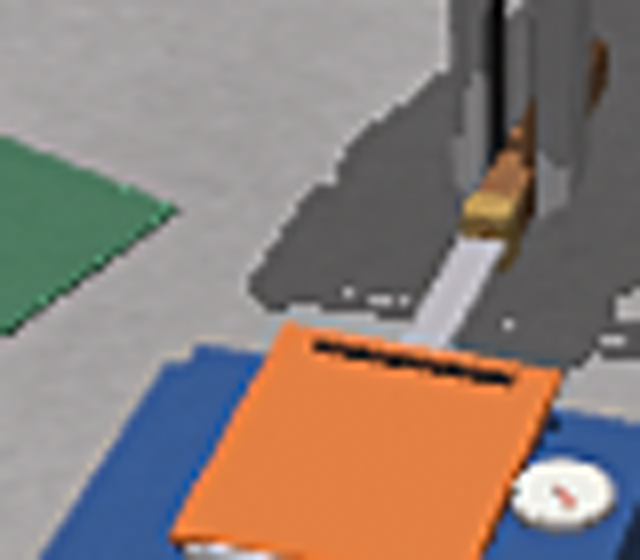

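```bash
python3 -m jog '{"twist":[[0,0,0],[0,0,0],[0,0,0],[0,0,0],[0,0,0],[0,0,0]],"translation":[[0,5,-4],[0,6,-3],[0,3,-13],[0,5,-13],[0,7,-12],[0,0,0]],"fingers":[-1,-1,-1,-1,-1,-1]}'
python3 - <<'E'
from h import *
s=ctrl.read_state();A=Ro.from_quat(s["ee_rot"])
t=s["position"]+A.apply([0,105,-6.8]);print("tip exp",t,"X",(t-[630.6,1.3,0])@[.991,.134,0],"Z",t[2]+1-78)
tgt([438.5,-25.5,63.7],97.7)
p,d=get_image("scene");crop("scene",p,210,140,330,240,6,"pics/s7s.png")
E
```

```text
time_s: 8.38
position: [465.1, -23.0, 124.1]
ee_rot: [0.658, 0.753, 0.0, 0.002]
contact_force: [-0.4, -0.2, -1.4]
finger_gap: 14.0
tip exp [569.09235349  -8.98796607 131.20947594] X -62.33266514380575 Z 54.20947593982308
t 8.38 pos [465.1 -23.  124.1] turn [ 0.2  0.1 -0. ] shift now [  1.3 -26.8  60.3] after [  1.1 -26.6  60.4] F [-0.4 -0.2 -1.4] gap 14.0 q7 1.79
```

View pics/s7s.png

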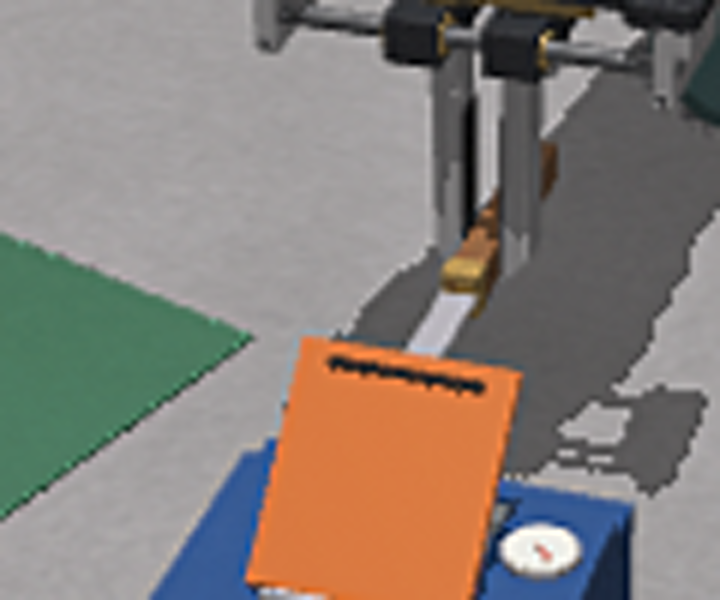

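```bash
python3 -m jog '{"twist":[[0,0,0],[0,0,0],[0,0,0],[0,0,0],[0,0,0],[0,0,0]],"translation":[[0,9,-7],[0,11,-7],[0,12,-6],[0,13,-4],[0,12,-1],[0,0,0]],"fingers":[-1,-1,-1,-1,-1,-1]}'
python3 - <<'E'
from h import *
s=ctrl.read_state();A=Ro.from_quat(s["ee_rot"])
t=s["position"]+A.apply([0,105,-6.8]);print("tip exp",t,"X",(t-[630.6,1.3,0])@[.991,.134,0],"Z",t[2]+1-78)
tgt([438.5,-25.5,63.7],97.7)
p,d=get_image("scene");crop("scene",p,210,110,330,240,5,"pics/s8s.png")
E
```

```text
time_s: 9.18
position: [525.0, -14.7, 149.6]
ee_rot: [0.658, 0.753, -0.001, 0.001]
contact_force: [-0.4, -0.6, -0.6]
finger_gap: 13.7
tip exp [629.06228297  -0.67263613 156.46355796] X -1.7882108175830187 Z 79.46355795917236
t 9.18 pos [525.  -14.7 149.6] turn [ 0.   0.2 -0. ] shift now [  1.1 -87.2  85.8] after [  0.9 -87.2  85.9] F [-0.4 -0.6 -0.6] gap 13.7 q7 1.79
```

View pics/s8s.png

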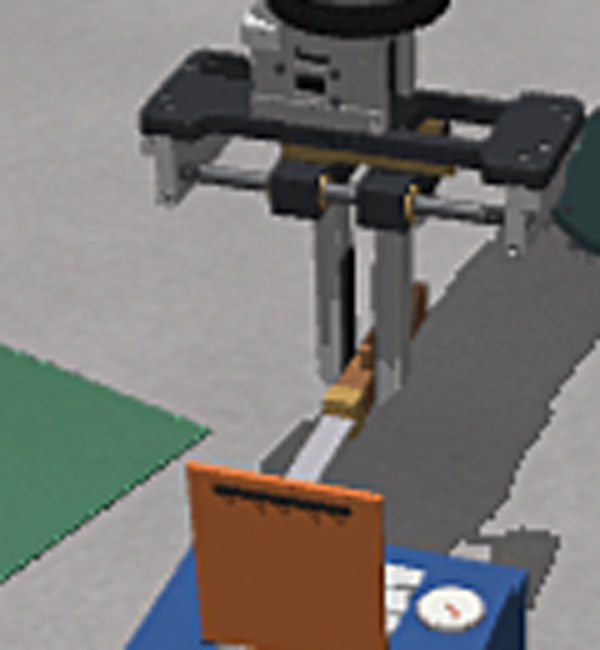

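Cover is upright (~90°), the blade behind it. Push on past 115°.

```bash
python3 -m jog '{"twist":[[0,0,0],[0,0,0],[0,0,0],[0,0,0],[0,0,0],[0,0,0]],"translation":[[0,10,0],[0,10,0],[0,10,1],[0,9,1],[0,0,0],[0,0,0]],"fingers":[-1,-1,-1,-1,-1,-1]}'
python3 - <<'E'
from h import *
s=ctrl.read_state();A=Ro.from_quat(s["ee_rot"])
t=s["position"]+A.apply([0,105,-6.8]);print("tip exp",t,"X",(t-[630.6,1.3,0])@[.991,.134,0],"Z",t[2]+1-78)
p,d=get_image("scene");crop("scene",p,210,110,330,240,5,"pics/s9s.png")
E
```

```text
time_s: 9.98
position: [565.3, -9.4, 146.8]
ee_rot: [0.658, 0.753, -0.001, 0.001]
contact_force: [0.4, 0.1, 0.8]
finger_gap: 13.7
tip exp [669.35805322   4.60455985 153.53623662] X 38.85204175901605 Z 76.5362366181526
```

View pics/s9s.png

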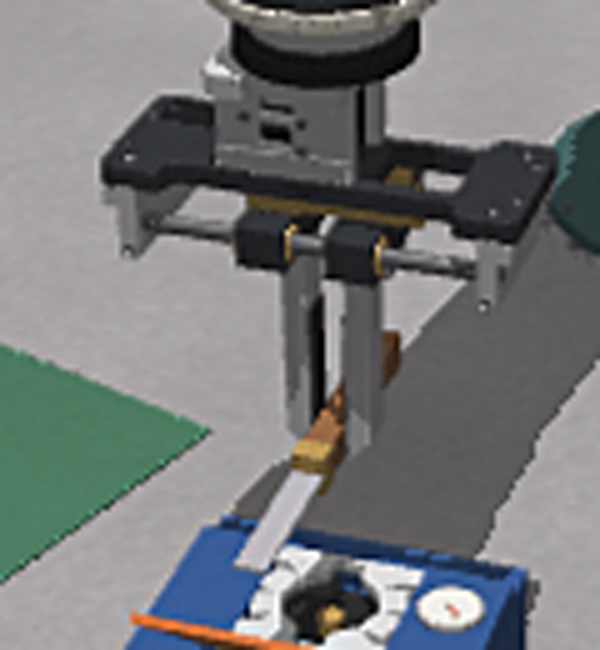

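```bash
python3 -m jog '{"twist":[[0,0,0],[0,0,0],[0,0,5],[0,0,5],[0,0,5],[0,0,0],[0,0,0],[0,0,0]],"translation":[[0,-30,-3],[0,-40,0],[-20,-30,0],[-30,0,0],[-35,0,0],[-35,0,0],[-35,0,0],[0,0,0]],"fingers":[-1,-1,-1,-1,-1,-1,-1,-1]}'
python3 -c "
from h import *
tgt([483,-244.5,60],82.5)"
```

```text
time_s: 11.02
position: [457.0, -184.4, 151.4]
ee_rot: [0.755, 0.656, 0.0, 0.002]
contact_force: [0.0, 0.8, -0.8]
finger_gap: 13.9
t 11.03 pos [ 457.  -184.4  151.4] turn [ 0.2  0.1 -0.5] shift now [-55.6  33.8  91.7] after [-56.2  33.6  91.4] F [ 0.   0.8 -0.8] gap 13.9 q7 1.9
```

```bash
python3 -m jog '{"twist":[[0,0,-0.4],[0,0,0],[0,0,0],[0,0,0],[0,0,0]],"translation":[[-28,16,20],[-25,15,25],[0,0,25],[0,0,15],[0,0,0]],"fingers":[-1,-1,-1,-1,-1]}'
python3 -c "
from h import *
tgt([483,-244.5,4.2],82.5)"
```

```text
time_s: 11.65
position: [484.5, -242.8, 64.6]
ee_rot: [0.753, 0.658, 0.001, 0.003]
contact_force: [-0.9, -0.2, -0.8]
finger_gap: 13.6
t 11.65 pos [ 484.5 -242.8   64.6] turn [ 0.4  0.1 -0.2] shift now [-1.8 -1.6 60.4] after [-1.9 -1.2 60.4] F [-0.9 -0.2 -0.8] gap 13.6 q7 2.1
```

```bash
python3 -m jog '{"twist":[[0.3,0,-0.2],[0,0,0],[0,0,0],[0,0,0],[0,0,0],[0,0,0]],"translation":[[-1.5,-1,20],[0,0,18],[0,0,10],[0,0,5],[0,0,1],[0,0,0]],"fingers":[-1,-1,-1,-1,-1,-1]}'
python3 -c "
from h import *
tgt([483,-244.5,4.2],82.5)"
```

```text
time_s: 12.4
position: [484.7, -243.9, 8.7]
ee_rot: [0.751, 0.66, 0.0, 0.002]
contact_force: [0.1, 1.0, 0.1]
finger_gap: 13.5
t 12.4 pos [ 484.7 -243.9    8.7] turn [0.2 0.1 0.1] shift now [-0.8 -1.6  4.5] after [-0.8 -1.6  4.5] F [0.1 1.  0.1] gap 13.5 q7 2.15
```

```bash
python3 -m jog '{"twist":[[0,0,0],[0,0,0],[0,0,0]],"translation":[[0,0,2.5],[0,0,1.5],[0,0,0]],"fingers":[-1,-1,-1]}'
python3 -c "
from h import *
tgt([483,-244.5,4.2],82.5)"
```

```text
time_s: 12.78
position: [485.2, -244.0, 5.1]
ee_rot: [0.751, 0.66, 0.001, 0.003]
contact_force: [-0.3, -0.1, -1.0]
finger_gap: 13.7
t 12.78 pos [ 485.2 -244.     5.1] turn [0.3 0.1 0.1] shift now [-0.8 -2.1  0.9] after [-0.8 -2.1  0.9] F [-0.3 -0.1 -1. ] gap 13.7 q7 2.15
```

```bash
python3 -m jog '{"twist":[[0,0,0],[0,0,0],[0,0,0],[0,0,0],[0,0,0],[0,0,0],[0,0,0],[0,0,0]],"translation":[[0,0,0.8],[0,0,0],[0,0,0],[0,0,0],[0,0,-20],[0,0,-40],[0,0,-50],[0,0,-40]],"fingers":[-1,-0.5,-0.3,-0.3,-0.3,-0.3,-0.3,-0.3]}'
python3 - <<'E'
from h import *
tgt([483,-244.5,4.2],82.5)
for n in("scene","top"):
    p,d=get_image(n); np.savez(f"{n}3.npz",p=p,d=d);cv2.imwrite(f"pics/{n}3.png",p[:,:,::-1])
E
```

```text
time_s: 13.78
position: [483.0, -243.2, 156.1]
ee_rot: [0.751, 0.66, -0.001, 0.0]
contact_force: [0.9, 0.5, -0.5]
finger_gap: 32.8
t 13.78 pos [ 483.  -243.2  156.1] turn [-0.   0.1  0.1] shift now [ -1.    0.3 151.9] after [ -1.3   0.2 151.9] F [ 0.9  0.5 -0.5] gap 32.8 q7 2.04
```

View pics/scene3.png

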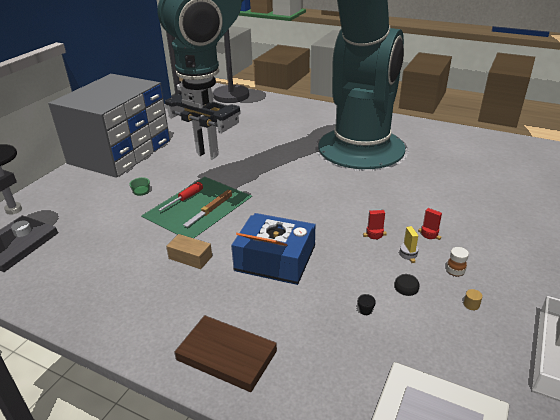

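Run:
```python
from h import *
p=np.load("top3.npz")["p"];q=np.load("scene3.npz")["p"]
crop("top",p,230,150,310,230,8,"pics/d1.png")
crop("scene",q,220,200,330,290,7,"pics/d2.png")
crop("scene",q,395,215,430,270,10,"pics/d3.png")
crop("top",p,155,225,190,255,16,"pics/d4.png")
```

```text
(no output)
```

View pics/d1.png

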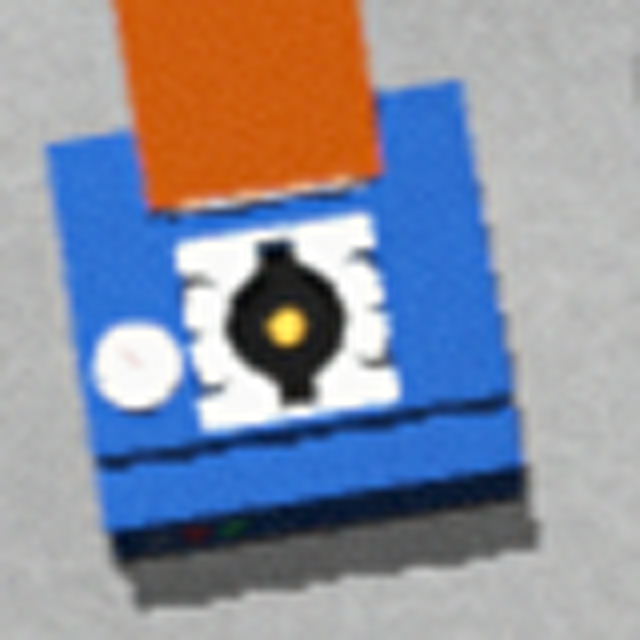

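View pics/d2.png

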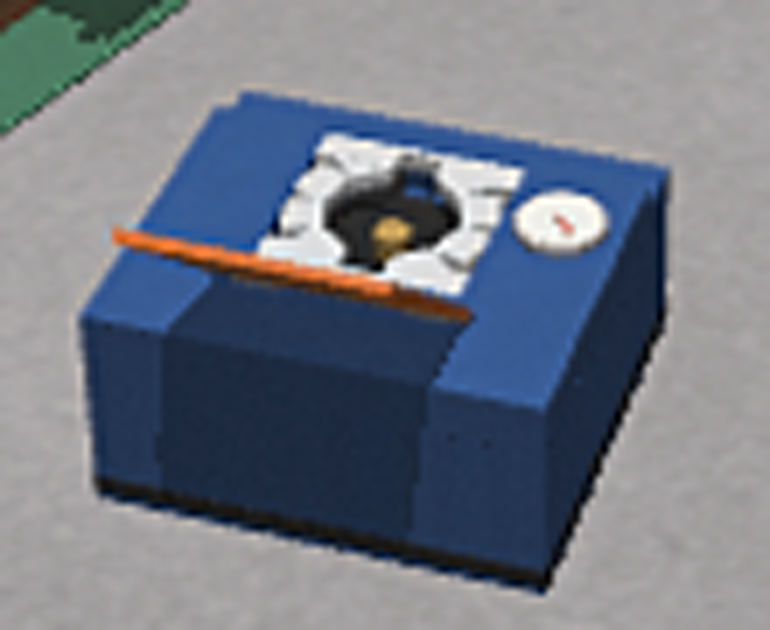

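View pics/d3.png

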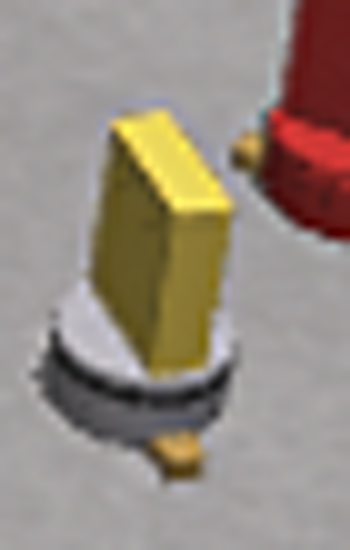

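View pics/d4.png

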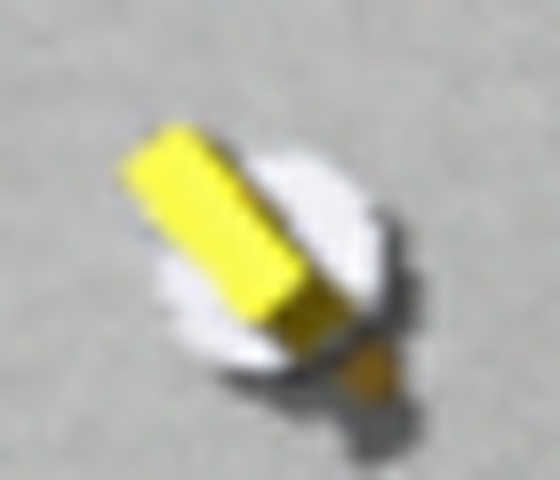

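Run:
```python
from h import *
A=[(180,125),(122,170),(252,318),(305,270)];B=[(108,123),(165,110),(233,210),(170,213)]
a=np.array([onz("top",155+x/16-.5,225+y/16-.5,70)[:2] for x,y in A]);b=np.array([onz("scene",395+x/10-.5,215+y/10-.5,70)[:2] for x,y in B])
for q in(a,b):print(q.round(1).tolist(),q.mean(0).round(1))
ang=lambda d:np.degrees(np.arctan2(d[1],d[0]))
print(ang(a[0]-a[3]),ang(a[1]-a[2]),ang(b[1]-b[2]),ang(b[0]-b[3]))
M=[(177,240),(372,212),(400,398),(203,430)]
m=np.array([onz("top",230+x/8-.5,150+y/8-.5,75)[:2] for x,y in M]);print(m.round(1).tolist(),m.mean(0),[np.linalg.norm(m[i]-m[i-1]).round(1) for i in range(4)],ang(m[0]-m[3]),ang(m[1]-m[2]),ang(m[0]-m[1])-90)
for x,y in((272,242),(300,402),(286,322),(286,327)):print("slot",onz("top",230+x/8-.5,150+y/8-.5,75))
S=[(322,133),(525,172),(392,219)]
for x,y in S:print("sc",onz("scene",220+x/7-.5,200+y/7-.5,75))
print("plunger top", onz("top",230+286/8-.5,150+327/8-.5,68),onz("scene",220+392/7-.5,200+228/7-.5,68))
# gauge
print("gauge",onz("top",230+138/8-.5,150+366/8-.5,79),onz("scene",220+561/7-.5,200+222/7-.5,79))
```

```text
[[470.6, 274.6], [462.9, 284.5], [436.5, 261.4], [444.7, 252.4]] [453.7 268.2]
[[446.4, 252.3], [436.2, 262.6], [466.0, 285.2], [472.8, 273.0]] [455.3 268.3]
40.57668179828177 41.160787361110756 -142.78543311623997 -141.90692544218675
[[615.3, 33.5], [623.8, -35.6], [556.2, -43.9], [546.4, 25.3]] [585.40875208  -5.1614561 ] [np.float64(69.4), np.float64(69.6), np.float64(68.1), np.float64(69.9)] 6.820446629563064 7.021488010627172 7.073460280895858
slot [ 6.13720601e+02 -1.59566008e-02  7.50000000e+01]
slot [555.58934421  -8.83638712  75.        ]
slot [584.53866722  -4.44381921  75.        ]
slot [582.72988005  -4.41161376  75.        ]
sc [556.38420276 -44.88912358  75.        ]
sc [547.72883977  24.90527309  75.        ]
sc [588.1708431   -2.93081866  75.        ]
plunger top [584.44674378  -4.23562259  68.        ] [584.33697995  -5.07315726  68.        ]
gauge [568.94399781  47.55156325  79.        ] [571.68096346  48.65878295  79.        ]
```

```bash
python3 -m jog '{"twist":[[0,0,0],[0,0,0],[0,0,0],[0,0,0],[0,0,0],[0,0,0],[0,0,0],[0,0,0],[0,0,0]],"translation":[[50,-9,-5],[56,-9,-5],[56,-9,0],[56,-9,0],[56,-9,0],[56,-9,0],[56,-9,0],[56,-9,0],[40,-9,0]],"fingers":[-0.2,-0.2,-0.2,-0.2,-0.2,-0.2,-0.2,-0.2,-0.2]}'
python3 -m jog '{"twist":[[0,0,-9.4],[0,0,-9.4],[0,0,-9.4],[0,0,-9.4],[0,0,-9.4],[0,0,0]],"translation":[[0,0,0],[0,0,0],[0,0,0],[0,0,0],[0,0,0],[0,0,0]],"fingers":[-0.2,-0.2,-0.2,-0.2,-0.2,-0.2]}'
python3 -c "
from h import *
tgt([454.6,268.2,100],129.5)"
```

```text
time_s: 15.0
position: [464.8, 257.0, 163.1]
ee_rot: [0.753, 0.658, 0.0, 0.003]
contact_force: [-0.2, -0.1, 0.5]
finger_gap: 37.5
time_s: 15.75
position: [461.8, 260.6, 158.5]
ee_rot: [0.415, 0.91, -0.003, 0.0]
contact_force: [-0.0, 1.1, 0.2]
finger_gap: 37.5
t 15.75 pos [461.8 260.6 158.5] turn [-0.3  0.1  1.5] shift now [10.6 -0.2 58.5] after [10.4 -0.7 58.5] F [-0.   1.1  0.2] gap 37.5 q7 1.74
```

```bash
python3 -m jog '{"twist":[[0,0,1.4],[0,0,0],[0,0,0],[0,0,0]],"translation":[[10,0,15],[0,0,30],[0,0,12],[0,0,0]],"fingers":[-0.2,-0.2,-0.2,-0.2]}'
python3 -c "
from h import *
tgt([454.6,268.2,28],129.5)"
```

```text
time_s: 16.25
position: [454.9, 268.0, 99.5]
ee_rot: [0.433, 0.901, -0.003, 0.0]
contact_force: [1.1, 0.2, 0.3]
finger_gap: 37.6
t 16.25 pos [454.9 268.   99.5] turn [-0.3  0.1 -0.8] shift now [ 0.6  0.2 71.5] after [ 0.4 -0.1 71.5] F [1.1 0.2 0.3] gap 37.6 q7 1.69
```

```bash
python3 -m jog '{"twist":[[-0.3,0,-0.8],[0,0,0],[0,0,0],[0,0,0],[0,0,0]],"translation":[[0.5,0,15],[0,0,20],[0,0,20],[0,0,10],[0,0,0]],"fingers":[-0.2,-0.2,-0.2,-0.2,-0.2]}'
python3 - <<'E'
from h import *
tgt([454.6,268.2,28],129.5)
p,d=get_image("scene");crop("scene",p,370,170,450,270,6,"pics/e1.png")
E
```

```text
time_s: 16.88
position: [457.6, 269.7, 37.2]
ee_rot: [0.429, 0.903, 0.002, 0.003]
contact_force: [-0.7, -0.3, -0.5]
finger_gap: 37.3
t 16.88 pos [457.6 269.7  37.2] turn [ 0.4  0.2 -0.4] shift now [ 0.7 -3.3  9.2] after [ 0.7 -3.2  9.2] F [-0.7 -0.3 -0.5] gap 37.3 q7 1.71
```

View pics/e1.png

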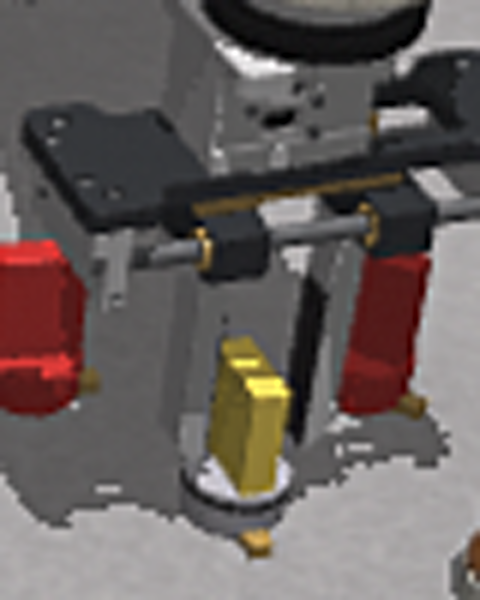

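```bash
python3 -m jog '{"twist":[[0.4,0.2,-0.4],[0,0,0],[0,0,0]],"translation":[[0.5,-3,5],[0,0,3],[0,0,0]],"fingers":[-0.2,-0.2,-0.2]}'
python3 -c "
from h import *
tgt([454.6,268.2,28],129.5)"
```

```text
time_s: 17.3
position: [455.7, 268.7, 30.5]
ee_rot: [0.426, 0.905, 0.001, 0.0]
contact_force: [0.0, -0.6, 0.3]
finger_gap: 37.6
t 17.3 pos [455.7 268.7  30.5] turn [ 0.1 -0.   0.1] shift now [ 0.3 -1.2  2.5] after [ 0.3 -1.2  2.5] F [ 0.  -0.6  0.3] gap 37.6 q7 1.72
```

```bash
python3 -m jog '{"twist":[[0,0,0],[0,0,0],[0,0,0],[0,0,0],[0,0,0],[0,0,0]],"translation":[[0,-1,2],[0,0,0],[0,0,0],[0,0,0],[0,0,0],[0,0,0]],"fingers":[-0.2,-1,-1,-1,-1,-1]}'
python3 -c "
from h import *
tgt([454.6,268.2,28],129.5)"
python3 -m jog '{"twist":[[0,0,0],[0,0,0],[0,0,0],[0,0,0],[0,0,0],[0,0,0]],"translation":[[0,0,-10],[0,0,-20],[0,0,-30],[0,0,-30],[0,0,-20],[0,0,0]],"fingers":[-1,-1,-1,-1,-1,-1]}'
python3 -c "
from h import *
tgt([455,-4.8,150],97.6)"
```

```text
time_s: 18.05
position: [455.0, 268.1, 28.6]
ee_rot: [0.426, 0.905, 0.001, 0.0]
contact_force: [-0.2, 0.4, -0.5]
finger_gap: 13.9
t 18.05 pos [455.  268.1  28.6] turn [ 0.1 -0.   0.1] shift now [ 0.3 -0.2  0.6] after [ 0.3 -0.2  0.6] F [-0.2  0.4 -0.5] gap 13.9 q7 1.72
time_s: 18.8
position: [454.8, 267.7, 145.0]
ee_rot: [0.426, 0.905, 0.001, 0.0]
contact_force: [-1.0, 0.0, -1.4]
finger_gap: 13.9
t 18.8 pos [454.8 267.7 145. ] turn [ 0.2 -0.1 31.9] shift now [-210.3 -173.3   -5.6] after [-270.2  -35.9   -5. ] F [-1.   0.  -1.4] gap 13.9 q7 1.71
```

```bash
python3 -m jog '{"twist":[[0,0,8],[0,0,8],[0,0,8],[0,0,8],[0,0,0]],"translation":[[0,0,0],[0,0,0],[0,0,0],[0,0,0],[0,0,0]],"fingers":[-1,-1,-1,-1,-1]}'
python3 -c "
from h import *
tgt([585.2,-4.8,150],97.6)"
```

```text
time_s: 19.42
position: [453.3, 266.6, 142.2]
ee_rot: [0.665, 0.747, -0.0, -0.0]
contact_force: [-0.2, 0.6, -0.8]
finger_gap: 13.9
t 19.43 pos [453.3 266.6 142.2] turn [-0.1 -0.  -1. ] shift now [-284.8   99.8   -7.9] after [-286.4   94.9   -7.8] F [-0.2  0.6 -0.8] gap 13.9 q7 1.17
```

```bash
python3 -m jog '{"twist":[[0,0,-1],[0,0,0],[0,0,0],[0,0,0],[0,0,0],[0,0,0],[0,0,0],[0,0,0]],"translation":[[-30,10,-3],[-40,13,-3],[-42,14,0],[-42,14,0],[-42,14,0],[-40,12,0],[-30,10,0],[0,0,0]],"fingers":[-1,-1,-1,-1,-1,-1,-1,-1]}'
python3 -c "
from h import *
tgt([585.2,-4.8,150],97.6)"
```

```text
time_s: 20.42
position: [579.6, 7.9, 144.8]
ee_rot: [0.645, 0.764, -0.002, -0.001]
contact_force: [-1.4, 0.9, -0.5]
finger_gap: 13.8
t 20.43 pos [579.6   7.9 144.8] turn [-0.3  0.1  2. ] shift now [-13.5   3.4  -5.2] after [-13.4   3.9  -5.2] F [-1.4  0.9 -0.5] gap 13.8 q7 1.8
```

```bash
python3 -m jog '{"twist":[[0,0,2],[0,0,0]],"translation":[[-13,3.5,0],[0,0,0]],"fingers":[-1,-1]}'
python3 - <<'E'
from h import *
tgt([585.2,-4.8,120],97.6)
for n in("scene","top"):
    p,d=get_image(n); np.savez(f"{n}4.npz",p=p,d=d)
    crop(n,p,*((220,140,330,250) if n=="scene" else (220,130,330,230)),6,f"pics/f_{n}.png")
s=ctrl.read_state();A=Ro.from_quat(s["ee_rot"])
for k in((0,0,28.6),(28,0,28.6),(-28,0,28.6)):
    w=s["position"]+A.apply([k[1],k[0],k[2]]);print(k,w,px("scene",w),((px("scene",w)-[220,140]+.5)*6).round())
E
```

```text
time_s: 20.68
position: [585.0, -4.1, 144.2]
ee_rot: [0.658, 0.753, -0.002, -0.002]
contact_force: [-1.4, 0.3, -1.1]
finger_gap: 14.0
t 20.68 pos [585.   -4.1 144.2] turn [-0.3  0.   0.1] shift now [-0.8  0.3 24.2] after [-0.8  0.1 24.2] F [-1.4  0.3 -1.1] gap 14.0 q7 1.79
(0, 0, 28.6) [584.50591232  -2.66290032 115.58094257] [275.88678833 215.17040469] [338. 454.]
(28, 0, 28.6) [612.24293498   1.16178957 115.40970824] [271.65168879 222.52922389] [313. 498.]
(-28, 0, 28.6) [556.76888966  -6.48759021 115.7521769 ] [279.95840781 208.09564499] [363. 412.]
```

View pics/f_scene.png

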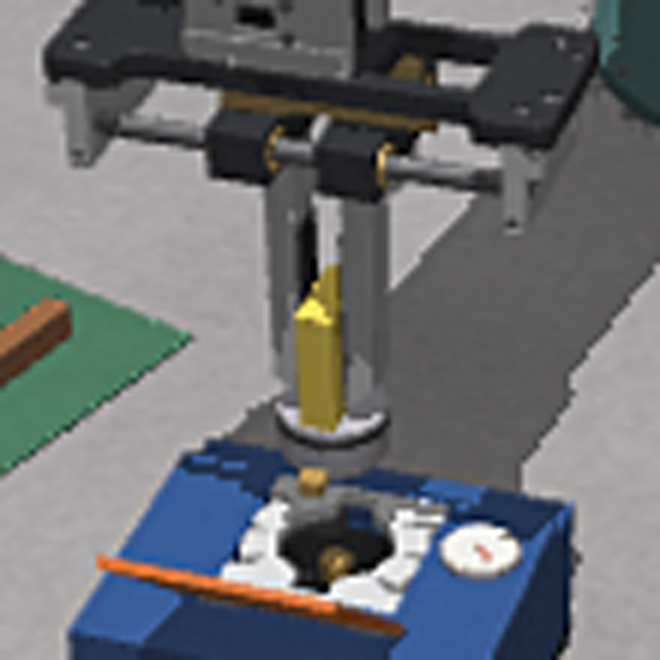

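View pics/f_top.png

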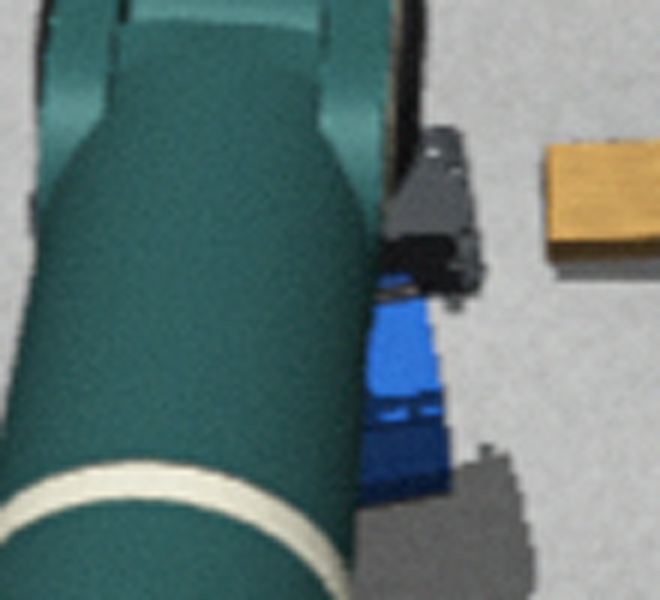

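```bash
python3 -m jog '{"twist":[[-0.3,0,0],[0,0,0],[0,0,0],[0,0,0]],"translation":[[-0.8,0,10],[0,0,15],[0,0,8],[0,0,0]],"fingers":[-1,-1,-1,-1]}'
python3 - <<'E'
from h import *
tgt([585.2,-4.8,105.6],97.6)
p,d=get_image("scene");crop("scene",p,230,160,320,250,7,"pics/g1.png")
s=ctrl.read_state();A=Ro.from_quat(s["ee_rot"])
for k in((0,0,28.6),(28,0,28.6),(-28,0,28.6)):
    w=s["position"]+A.apply([k[1],k[0],k[2]]);print(k,w,((px("scene",w)-[230,160]+.5)*7).round())
E
```

```text
time_s: 21.28
position: [583.9, -1.8, 108.1]
ee_rot: [0.656, 0.755, -0.0, -0.001]
contact_force: [-0.1, 0.5, -1.0]
finger_gap: 14.2
t 21.27 pos [583.9  -1.8 108.1] turn [-0.1 -0.   0.4] shift now [-3.1  0.9  2.5] after [-3.1  0.9  2.5] F [-0.1  0.5 -1. ] gap 14.2 q7 1.81
(0, 0, 28.6) [584.0380923   -1.82617763  79.87920151] [331. 481.]
(28, 0, 28.6) [611.76417684   2.08061887  79.84489507] [302. 533.]
(-28, 0, 28.6) [556.31200775  -5.73297414  79.91350795] [358. 430.]
```

View pics/g1.png

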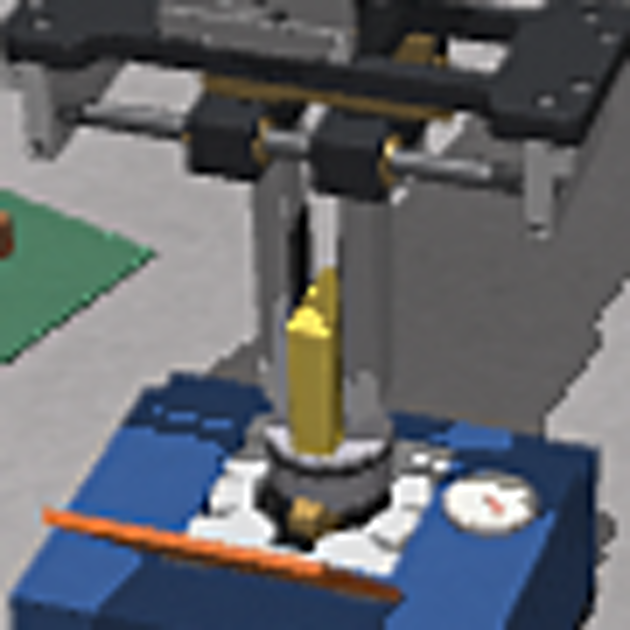

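```bash
python3 -m jog '{"twist":[[0,0,0.3],[0,0,0]],"translation":[[-3,1,0],[0,0,0]],"fingers":[-1,-1]}'
python3 -c "
from h import *
tgt([585.2,-4.8,105.6],97.6)"
```

```text
time_s: 21.58
position: [586.0, -4.9, 109.0]
ee_rot: [0.658, 0.753, 0.0, -0.0]
contact_force: [0.6, 0.7, -0.8]
finger_gap: 14.2
t 21.57 pos [586.   -4.9 109. ] turn [-0.  -0.   0.1] shift now [ 0.2 -0.7  3.4] after [ 0.2 -0.7  3.4] F [ 0.6  0.7 -0.8] gap 14.2 q7 1.81
```

```bash
python3 -m jog '{"twist":[[0,0,0],[0,0,0],[0,0,0],[0,0,0]],"translation":[[0,-0.5,3],[0,0,4],[0,0,4],[0,0,0]],"fingers":[-1,-1,-1,-1]}'
python3 - <<'E'
from h import *
tgt([585.2,-4.8,86.6],97.6)
p,d=get_image("scene");crop("scene",p,230,160,320,250,7,"pics/g2.png")
E
```

```text
time_s: 22.08
position: [585.5, -5.0, 97.4]
ee_rot: [0.658, 0.753, 0.0, -0.0]
contact_force: [-0.7, 0.2, -0.2]
finger_gap: 14.1
t 22.07 pos [585.5  -5.   97.4] turn [ 0.  -0.   0.1] shift now [ 0.2 -0.3 10.8] after [ 0.2 -0.3 10.8] F [-0.7  0.2 -0.2] gap 14.1 q7 1.81
```

View pics/g2.png

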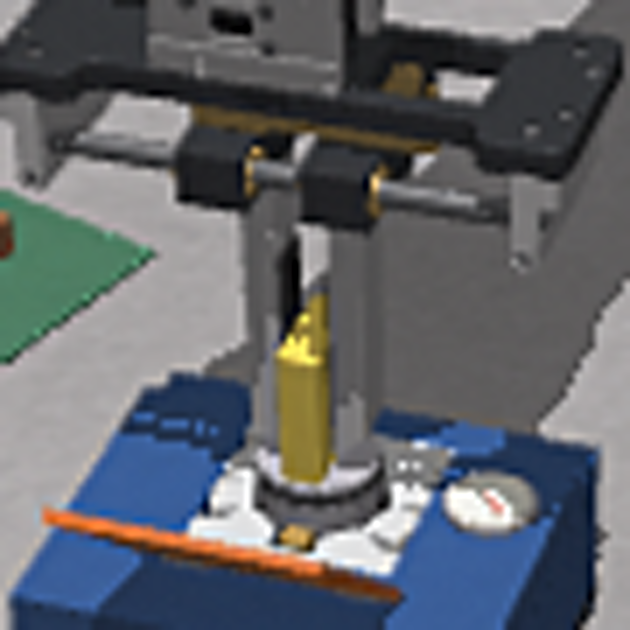

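```bash
python3 -m jog '{"twist":[[0,0,0],[0,0,0],[0,0,0],[0,0,0]],"translation":[[0,0,3],[0,0,3],[0,0,3],[0,0,0]],"fingers":[-1,-1,-1,-1]}'
python3 -c "
from h import *
tgt([585.2,-4.8,86.6],97.6);print(ctrl.read_state()['moment'])"
```

```text
time_s: 22.62
position: [586.0, -5.0, 88.9]
ee_rot: [0.658, 0.753, 0.001, 0.0]
contact_force: [-2.3, -0.4, 7.7]
finger_gap: 13.7
t 22.62 pos [586.   -5.   88.9] turn [ 0.1 -0.   0.1] shift now [ 0.3 -0.7  2.3] after [ 0.3 -0.7  2.3] F [-2.3 -0.4  7.7] gap 13.7 q7 1.82
[0.04595497 0.81434498 0.03966427]
```

```bash
python3 -m jog '{"twist":[[0,0,0],[0,0,0],[0,0,0]],"translation":[[0,0,2],[0,0,2],[0,0,0]],"fingers":[-1,-1,-1]}'
python3 -c "
from h import *
tgt([585.2,-4.8,86.6],97.6);print(ctrl.read_state()['moment'])"
```

```text
time_s: 23.0
position: [586.3, -5.0, 86.9]
ee_rot: [0.658, 0.753, 0.001, 0.0]
contact_force: [-4.3, -0.9, 7.4]
finger_gap: 13.5
t 23.0 pos [586.3  -5.   86.9] turn [ 0.1 -0.1  0.1] shift now [ 0.3 -1.1  0.3] after [ 0.3 -1.1  0.3] F [-4.3 -0.9  7.4] gap 13.5 q7 1.82
[-0.03429942  1.25523689  0.04685961]
```

```bash
python3 -m jog '{"twist":[[0,0,0],[0,0,0],[0,0,0]],"translation":[[0,-1.2,2],[0,0,2],[0,0,1]],"fingers":[-1,-1,-1]}'
python3 -c "
from h import *
tgt([585.2,-4.8,86.6],97.6);print(ctrl.read_state()['moment'])"
```

```text
time_s: 23.38
position: [586.7, -5.0, 86.3]
ee_rot: [0.658, 0.753, 0.003, 0.001]
contact_force: [-8.1, 0.9, 14.6]
finger_gap: 13.9
t 23.38 pos [586.7  -5.   86.3] turn [ 0.4 -0.2  0.1] shift now [ 0.4 -1.5 -0.3] after [ 0.4 -1.5 -0.3] F [-8.1  0.9 14.6] gap 13.9 q7 1.82
[-0.02671615  2.13877988 -0.02106169]
```

```bash
python3 -m jog '{"twist":[[0.4,0,0],[0,0,0]],"translation":[[0,-2.5,0.5],[0,-1,1]],"fingers":[-1,-1]}'
python3 -c "
from h import *
tgt([585.2,-4.8,86.6],97.6);print(ctrl.read_state()['moment'])"
```

```text
time_s: 23.62
position: [586.1, -5.1, 86.8]
ee_rot: [0.658, 0.753, 0.003, 0.001]
contact_force: [-1.1, 0.5, 8.1]
finger_gap: 13.6
t 23.62 pos [586.1  -5.1  86.8] turn [ 0.3 -0.2  0.1] shift now [ 0.4 -0.8  0.2] after [ 0.4 -0.8  0.2] F [-1.1  0.5  8.1] gap 13.6 q7 1.82
[ 0.14067008  0.14264826 -0.05018542]
```

```bash
python3 -m jog '{"twist":[[0.2,0,5],[0,0,6],[0,0,6]],"translation":[[0,-0.5,1.5],[0,0,1.5],[0,0,1.5]],"fingers":[-1,-1,-1]}'
python3 - <<'E'
from h import *
tgt([585.2,-4.8,86.6],7.6);print(ctrl.read_state()['moment'])
p,d=get_image("scene");crop("scene",p,230,160,320,250,7,"pics/g3.png")
E
```

```text
time_s: 24.0
position: [588.5, -4.9, 86.3]
ee_rot: [0.765, 0.644, 0.005, 0.001]
contact_force: [-6.0, -0.7, 23.5]
finger_gap: 13.6
t 24.0 pos [588.5  -4.9  86.3] turn [ 0.1 -0.6 72.6] shift now [-0.5 -3.3 -0.3] after [-3.3 -0.5 -0.3] F [-6.  -0.7 23.5] gap 13.6 q7 1.56
[-0.08174429  1.43100439  0.09463106]
```

View pics/g3.png

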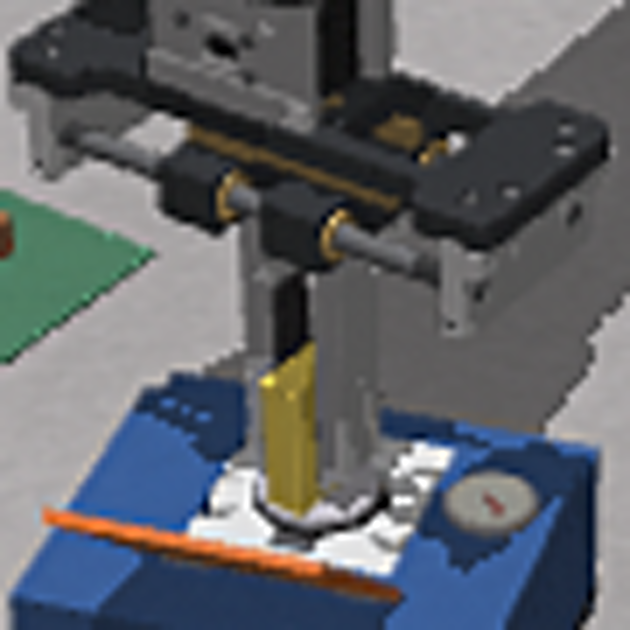

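```bash
python3 -m jog '{"twist":[[0,-0.5,4],[0,0,7],[0,0,7]],"translation":[[-0.5,-3,0.5],[0,-1.5,1],[0,-1,1]],"fingers":[-1,-1,-1]}'
python3 - <<'E'
from h import *
tgt([585.2,-4.8,86.6],7.6);print(ctrl.read_state()['moment'])
E
```

```text
time_s: 24.42
position: [586.9, -4.6, 86.5]
ee_rot: [0.86, 0.51, 0.005, 0.006]
contact_force: [-0.2, -1.4, 9.7]
finger_gap: 14.1
t 24.43 pos [586.9  -4.6  86.5] turn [ 0.7 -0.6 53.8] shift now [-1.  -1.4 -0.2] after [-1.7 -0.  -0.1] F [-0.2 -1.4  9.7] gap 14.1 q7 1.26
[-0.51008004  0.2002795   0.03602377]
```

```bash
python3 -m jog '{"twist":[[0.5,-0.5,7],[0,0,8],[0,0,8]],"translation":[[-1.2,-1.2,1],[-0.8,-0.8,1.2],[-0.8,-0.6,1.2]],"fingers":[-1,-1,-1]}'
python3 - <<'E'
from h import *
tgt([585.2,-4.8,86.6],7.6);print(ctrl.read_state()['moment'])
p,d=get_image("scene");crop("scene",p,230,160,320,250,7,"pics/g4.png")
E
```

```text
time_s: 24.8
position: [586.7, -5.6, 86.3]
ee_rot: [0.947, 0.322, 0.004, 0.005]
contact_force: [-2.8, -0.5, 18.3]
finger_gap: 13.8
t 24.8 pos [586.7  -5.6  86.3] turn [ 0.6 -0.4 30. ] shift now [-0.7 -1.6 -0.3] after [-1.4 -1.  -0.3] F [-2.8 -0.5 18.3] gap 13.8 q7 0.91
[-0.30248802  0.9783921   0.04969705]
```

View pics/g4.png

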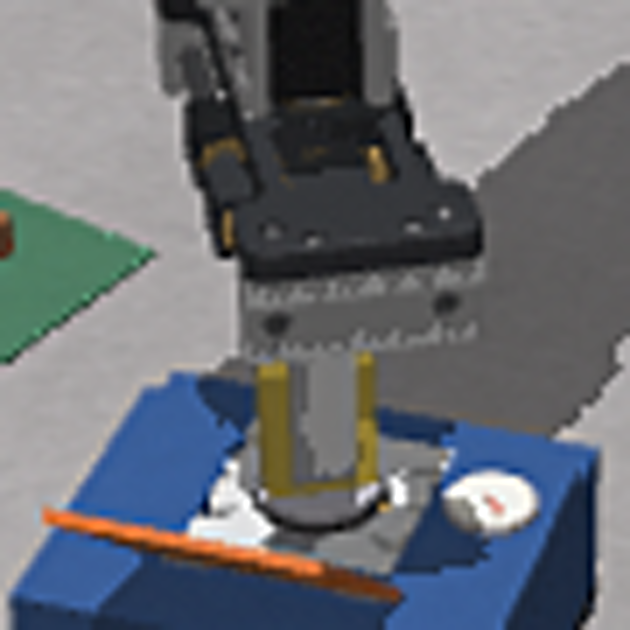

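```bash
python3 -m jog '{"twist":[[0.4,-0.4,7],[0,0,8],[0,0,8]],"translation":[[-1.2,-1.2,0.8],[-1,-0.4,1],[-1,-0.2,1]],"fingers":[-1,-1,-1]}'
python3 - <<'E'
from h import *
tgt([585.2,-4.8,86.6],7.6);print(ctrl.read_state()['moment'])
E
```

```text
time_s: 25.22
position: [586.5, -6.0, 86.3]
ee_rot: [0.993, 0.117, 0.004, 0.002]
contact_force: [-0.8, 0.8, 15.7]
finger_gap: 13.6
t 25.23 pos [586.5  -6.   86.3] turn [ 0.3 -0.5  5.9] shift now [-1.  -1.5 -0.3] after [-1.2 -1.4 -0.3] F [-0.8  0.8 15.7] gap 13.6 q7 0.55
[-0.22339491  0.29023257  0.05718794]
```

```bash
python3 -m jog '{"twist":[[0.3,-0.4,5],[0,0,5]],"translation":[[-1.2,-1.2,0.8],[-1,-0.2,1]],"fingers":[-1,-1]}'
python3 - <<'E'
from h import *
tgt([585.2,-4.8,86.6],7.6);print(ctrl.read_state()['moment'])
E
```

```text
time_s: 25.48
position: [586.4, -5.8, 86.4]
ee_rot: [1.0, 0.027, 0.003, 0.0]
contact_force: [-4.6, 2.4, 18.4]
finger_gap: 13.8
t 25.48 pos [586.4  -5.8  86.4] turn [ 0.1 -0.3 -4.5] shift now [-1.2 -1.1 -0.2] after [-1.1 -1.2 -0.2] F [-4.6  2.4 18.4] gap 13.8 q7 0.4
[0.22968786 1.11932287 0.53092299]
```

```bash
python3 -m jog '{"twist":[[0,0,3],[0,0,1.5]],"translation":[[-1,-0.8,0.8],[-0.5,0,1]],"fingers":[-1,-1]}'
python3 - <<'E'
from h import *
tgt([585.2,-4.8,86.6],7.6);print(ctrl.read_state()['moment'])
p,d=get_image("scene");crop("scene",p,230,160,320,250,7,"pics/g5.png");cv2.imwrite("pics/scene5.png",p[:,:,::-1])
tgt([585.2,-4.8,86.6],7.6)
E
```

```text
time_s: 25.72
position: [585.9, -5.8, 86.3]
ee_rot: [1.0, -0.014, 0.004, 0.0]
contact_force: [-6.6, 0.0, 21.2]
finger_gap: 14.5
t 25.73 pos [585.9  -5.8  86.3] turn [ 0.1 -0.5 -9.2] shift now [-0.7 -1.  -0.3] after [-0.5 -1.1 -0.3] F [-6.6  0.  21.2] gap 14.5 q7 0.33
[-0.59203975  1.68318593  0.762194  ]
t 25.77 pos [585.9  -5.9  86.3] turn [ 0.1 -0.5 -9.2] shift now [-0.7 -1.1 -0.3] after [-0.5 -1.2 -0.3] F [-5.1 -1.1 19.8] gap 14.3 q7 0.33
```

View pics/g5.png

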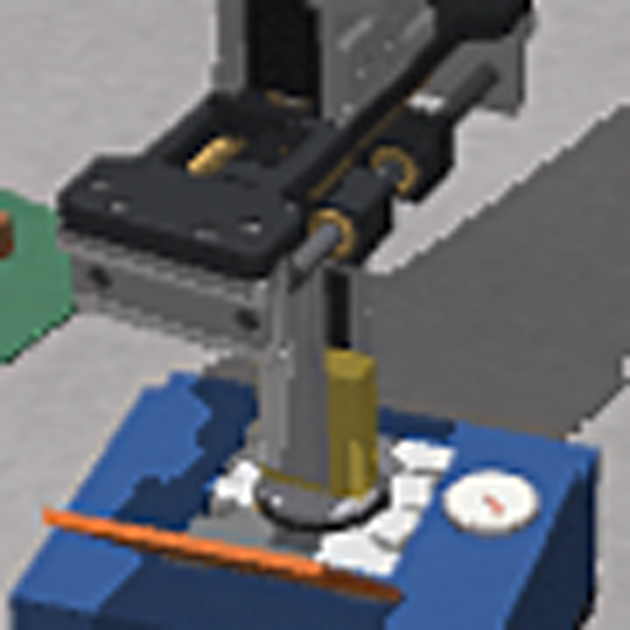

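View pics/scene5.png

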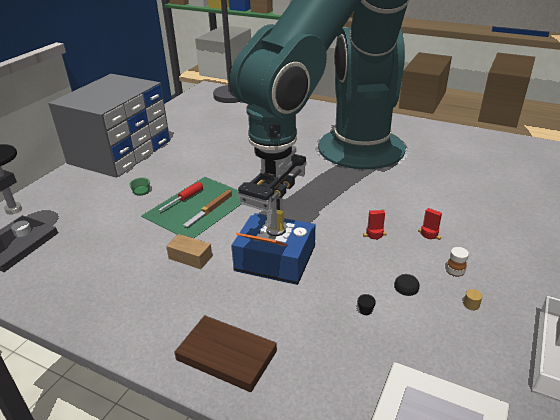

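Run:
```python
from h import *
for i in range(3): get_image("scene")
tgt([585.2,-4.8,86.6],7.6);print(ctrl.read_state()['moment'])
print(ctrl.finish_job())
```

```text
t 25.93 pos [585.9  -5.9  86.3] turn [ 0.1 -0.5 -9.1] shift now [-0.7 -1.1 -0.3] after [-0.5 -1.2 -0.3] F [-4.7  0.  19.3] gap 14.7 q7 0.34
[-0.45075168  1.53988834  0.72355026]
the job is handed in; nothing more can be done
None
```

I did the whole job in the order asked and handed it in at about 26 s; no verdict was reported.

- **Cover and knife:** I levered the cover up with the knife blade and pushed it past upright with the tip. It fell fully open and stayed open, and the fingers never touched it. I laid the knife back on the mat almost where it had been.
- **Plug:** I gripped it by the yellow bar, and its lugs went through the slots without catching. I pressed it to the chamber floor and turned it clockwise to the stop. I finished still gripping it, holding it turned and down.

**Last checks:**
- **Depth:** The plug's foot was about 17 mm below the rim, which is fully down. The fingers were pressing with about 19 N, steady over the last 0.2 s.
- **Turn:** The tool had turned about 99° against a resisting torque of about 0.7 N m. The nominal stop is 90° with 5° of play, so the last few degrees are probably the bar twisting slightly in the pads. The finger gap went from 13.8 to 14.7 mm, which fits that.
- **Side force:** About 5 N remained sideways at the end, with the tool about 1 mm off the measured mouth centre.
- **Other things:** In the last picture, taken just before I handed in, the cover was open, the knife was on the mat, and the other things on the bench, including the two red look-alikes, looked undisturbed.

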